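# Nest the spare hexagonal light against its two fellows

### The job

Two hexagonal battery lights stand side by side in the chrome wire tray. Pick the one light on the counter that has the same shape and size, and set it down flat in the tray in the notch between those two, on the open side of the tray, so that it is close-packed: one flat side facing, squarely and close up, a flat side of each of the two. Set it down rather than dropping it, and leave the two standing where they are.

Things in the scene. Friction and masses are not known exactly. Their poses are not given: they have to be found in the camera images.
- spare_mid (a point): Centre (half-way up) of the spare light, loose on the counter among round, square and smaller hexagonal (38 mm) look-alikes: upright white plastic hexagonal prism, 56 mm across flats, 64.7 mm over corners, 44 mm tall, about 0.1 to 0.2 kg, grey band round the foot, small grey button on top. z up; two flats face +y and -y, the others lie every 60 degrees; x points at a corner.
- light_a_mid (a point): Centre (half-way up) of the first of the two hexagonal lights standing loose in the tray: same body and same axes as the spare. Its +y flat faces the other light's -y flat, about 1 mm away.
- light_b_mid (a point): Centre (half-way up) of the second hexagonal light in the tray, same body and axes; it stands on the +y side of the first, 57 mm centre to centre.
- tray: Fixed tray, 170 (x) by 200 (y) mm, chrome wire rim 18 mm high, 4 mm thick, grey rubber floor 4 mm above the counter. Origin: centre of the underside; z up. The two lights stand near its +x rim in a row about along y; the empty notch is on their -x side. Packed, the spare's centre is 56 mm from both lights' centres: 48.5 mm to -x, square to the row, from their midpoint; flats parallel to theirs.
Things that resemble listed ones, but are neither listed nor needed, are in the scene too. What is shaped like the part that bears spare_mid but blue or purple is not meant.

How it is judged (in metres and radians):
At the end, for the whole second after the job is handed in: Spare upright, at rest on the tray floor (centre 22 to 30 mm above the counter), its centre within 68 mm of both tray lights' centres (touching is 56), flats parallel to theirs within 12 degrees, any of six ways round; all three tilted under 0.1 rad, the tray two within 70 mm of each other (distance between spare_mid and light_a_mid below 0.068 m and distance between spare_mid and light_b_mid below 0.068 m and distance between light_a_mid and light_b_mid below 0.07 m and (angle between the x axis of spare_mid and the x axis of light_a_mid, either way round below 0.21 rad or angle between the x axis of spare_mid and the x axis of light_a_mid, either way round between 0.837 and 1.257 rad) and z of spare_mid in the frame of tray between 0.022 and 0.03 m and angle between each of spare_mid, light_a_mid, light_b_mid's own z axis and vertical below 0.1 rad and linear speed of spare below 0.02 m/s).
It fails at once if a tray light pushed more than 25 mm from where it stood (distance of any of light_a_mid, light_b_mid from where it was at the start of the episode above 0.025 m).
It fails at once if the spare dropped: let go over the tray with its foot more than 20 mm above the tray floor (horizontal distance between spare_mid and tray below 0.1 m and z of spare_mid in the frame of tray above 0.046 m and contact force between the fingers and spare below 0.05 N).
It also fails if it takes over 29 s, if anything falls off the work surface, if the arm or the gripper's body presses on something with over 40 N, if the wrist force passes 120 N, or if a joint passes its speed limit or range.

### The arm

A 6-joint arm with a two-finger parallel gripper is mounted at the origin on the work surface. World frame = base frame: x ahead of the robot, y to its left, z up, the work surface at z = 0. Lengths are in mm, angles in rad, forces in N, time in s.
With the tool pointing down it reaches from about 350 to 875 mm from the base axis. Payload 4.2 kg.
Tool frame: the origin (TCP) lies midway between the tips of the shut fingers; the grasp point (between the pads) lies 19 mm behind it; x points along the fingers, y is the direction in which the jaws open and shut, and the axes are right-handed (so a half turn about x gives the same grasp; the last joint's range is limited). The gripper opens to 85 mm and grips with 20 to 120 N. Pads are 22 mm wide; open, the fingers measure 114 mm over their backs; the gripper's body (76 mm by 85 mm) begins 54 mm behind the grasp point. The pads swing forward as they close: fully open they stand 13 mm farther back than shut.
Start: joints at [1.392, 0.385, 0.008, 0, -1.194, -0.259], TCP at [264.934, 566.047, 231.312] pointing down, gripper open.
Joint ranges: [-3.14, 3.14], [-1.21, 2.06], [-1.07, 1.41], [-3.16, 2.05], [-2.99, -0.16], [-3.1, 3.1]. Speed limits (rad/s): [2.79, 2.79, 3.14, 3.14, 3.14, 3.14].

### API

Orientations are given as a unit quaternion [x, y, z, w].
In Python, from bench import readout, imaging, arm gives the robot as it stands.
- The arm moves only by the tool arm_command, never from a script. Its argument "increments" is a list of rows, each a list of 3 entries, a list of its own where there are three numbers: the turn, a rotation vector about the world's x, y, z in degrees, then the shift along the world's x, y, z in mm, then the closure, from 0 (fully open) to 1 (shut). In form: [[[ax, ay, az], [tx, ty, tz], fingers], ...]. A call has exactly 5 rows; each row is the pose to reach, as a shift and turn from the pose measured when the call began; what a row does not reach only later rows make up. A row lasts 1/10 s, in which the tool goes at most 50 mm and 8.59 degrees, less where a joint would pass 70% of its speed; a pose out of reach is approached as far as the arm can. A call with a gripper value outside its range is refused whole. The fingers move at their own pace and stop on an object; the grip force is fixed at half the most. Time passes only in rows, so rows that repeat a pose let the fingers close, or fill a call up. It gives the time, the measured TCP pose, the force and the opening at its end, in the units of the state.
- readout.read_state(): the state, without advancing time (a new reading comes with each control period).
- imaging.get_image(name): name is "scene" or "side" or "wrist"; returns (picture, depth): 480x640x3 uint8, blue, green, red; 480x640 float32, mm along the optical axis (not along the pixel's ray), 0 where there is no reading.
- imaging.camera_info(name): a dict with "vfov" (degrees; the focal length in pixels is half the picture's height over the tangent of half this angle, whatever the lens; pixels are square), "cx", "cy" (the principal point, pixels), "eye" and "rotation" of the camera in the world; the wrist camera has in their place "T_tool_cam" (4x4, takes a point from camera to tool coordinates, whose origin is the TCP and whose axes are the tool frame's). Camera axes: x right, y down, z forward; pixel columns grow to the right and rows downward; lengths in mm; the calibration is good to about 2 mm. The wrist camera is an equidistant fisheye: a pixel r from the principal point sees the ray r / f radians off the axis. A picture is of the moment at which its call begins: read the wrist's pose just before it. camera_info takes no time and is no camera call.
- arm.job_done(): hands the job in, once; it reports no verdict.
The state is a dict: "clock": time; "joints": joint angles; "joint_vel": joint speeds; "joint_efforts": joint torques, N m; "position": TCP position; "ee_rot": TCP orientation; "contact_force": force on the tool from outside, world axes, zero at the start; "wrist_torque": the same for the moment, N m; "gripper_width": finger opening in mm.
Only numpy, scipy, OpenCV 4.12 (cv2) and the standard library are available. Lean on these libraries where they do the work, as an engineer would, in place of code of your own. Each camera call takes 0.05 s, during which the arm holds its last target. There are 200 camera calls.

## Working session

There is one attempt and no reset: what is moved stays moved. The work goes in short steps, Python scripts to look and compute and a tool call to move; the robot and the scene stay as the last step left them, time stands still between calls to the robot, and variables do not carry over. Pictures are saved under pics/ and viewed, about 8 in all and at most 12, crops included, and the job is handed in when it is done.

Besides the shell and the picture viewer there is one more tool, called after "Emit:" as name(argument=value, ...), one argument or row to a line, values as JSON. arm_command: Moves the arm, as the interface text tells. Its arguments: {"type":"object","properties":{"increments":{"type":"array","items":{"type":"array"}}},"required":["increments"]}

```bash
mkdir -p pics; cat > h.py <<'E'
import numpy as np, cv2
from scipy.spatial.transform import Rotation as R
from bench import readout, imaging, arm
def grab(n):
    s=readout.read_state(); im,d=imaging.get_image(n); i=imaging.camera_info(n)
    f=240/np.tan(np.radians(i['vfov'])/2)
    if n=='wrist':
        T=np.eye(4);T[:3,:3]=R.from_quat(s['ee_rot']).as_matrix();T[:3,3]=s['position'];T=T@np.array(i['T_tool_cam'])
    else:
        T=np.eye(4);T[:3,:3]=np.array(i['rotation']);T[:3,3]=i['eye']
    return im,d,dict(f=f,cx=i['cx'],cy=i['cy'],T=T,fish=n=='wrist'),s
def rays(c,u,v):
    x=(np.asarray(u,float)-c['cx'])/c['f'];y=(np.asarray(v,float)-c['cy'])/c['f']
    if c['fish']:
        r=np.hypot(x,y)+1e-9;k=np.tan(r)/r;x=x*k;y=y*k
    return np.stack([x,y,np.ones_like(x)],-1)
def cloud(d,c):
    v,u=np.mgrid[:480,:640]; p=rays(c,u,v)*d[...,None]
    return p@c['T'][:3,:3].T+c['T'][:3,3]
def onplane(c,u,v,z):
    r=rays(c,u,v)@c['T'][:3,:3].T;e=c['T'][:3,3]
    return e+r*((z-e[2])/r[...,2])[...,None]
def proj(c,P):
    p=(np.atleast_2d(P)-c['T'][:3,3])@c['T'][:3,:3]
    x=p[:,:2]/p[:,2:]
    if c['fish']:
        r=np.hypot(*x.T)[:,None]+1e-9;x=x*np.arctan(r)/r
    return x*c['f']+[c['cx'],c['cy']]
E
python3 - <<'E'
from h import *
import pickle
for n in ['scene','side','wrist']:
    im,d,c,s=grab(n); cv2.imwrite(f'pics/{n}0.png',im); pickle.dump((im,d,c,s),open(n+'0.pkl','wb'))
    print(n,c['T'].round(2).tolist(),c['f'],(d>0).mean())
print(s)
a=cv2.imread('pics/scene0.png')
E
```

```text
Traceback (most recent call last):
  File "h.py", line 10, in grab
    T=np.eye(4);T[:3,:3]=np.array(i['rotation']);T[:3,3]=i['eye']
                ~^^^^^^^
ValueError: could not broadcast input array from shape (4,) into shape (3,3)
```

```bash
sed -i "s/=np.array(i\['rotation'\])/=R.from_quat(i['rotation']).as_matrix()/" h.py
python3 - <<'E'
from h import *
import pickle
for n in ['scene','side','wrist']:
    im,d,c,s=grab(n); cv2.imwrite(f'pics/{n}0.png',im); pickle.dump((im,d,c,s),open(n+'0.pkl','wb'))
    print(n,c['T'].round(2).tolist(),c['f'],(d>0).mean())
print(s)
E
```

```text
scene [[-0.87, 0.31, -0.4, 850.38], [0.5, 0.5, -0.7, 647.29], [-0.02, -0.81, -0.59, 545.55], [0.0, 0.0, 0.0, 1.0]] 492.2214975578299 0.9959895833333333
side [[0.96, -0.13, 0.23, 308.69], [-0.27, -0.5, 0.82, -677.51], [0.01, -0.86, -0.52, 496.37], [0.0, 0.0, 0.0, 1.0]] 505.720735794961 0.9958463541666667
wrist [[-0.42, -0.86, -0.28, 336.08], [-0.91, 0.4, 0.13, 531.54], [0.0, 0.3, -0.95, 373.64], [0.0, 0.0, 0.0, 1.0]] 371.64829954431775 0.996044921875
{'clock': 0.15, 'joints': array([ 1.39159883e+00,  3.85366396e-01,  6.92633732e-03, -3.36727013e-04,
       -1.19398841e+00, -2.58607151e-01]), 'joint_vel': array([ 0.00127941, -0.00256561,  0.00519916,  0.00318999, -0.00017121,
       -0.00024867]), 'joint_efforts': array([-1.07887656e-03, -3.92677832e+01,  1.88582253e+01,  4.18857560e+00,
       -3.37047852e-03,  1.28460997e-06]), 'position': array([264.76958671, 565.65907753, 230.47805861]), 'ee_rot': array([-0.69013523,  0.15417787,  0.69031057,  0.1530159 ]), 'contact_force': array([0.56371754, 0.30327533, 0.38036081]), 'wrist_torque': array([-0.00700321,  0.01072938,  0.03323513]), 'gripper_width': 85.52528191298445}
```

View pics/scene0.png

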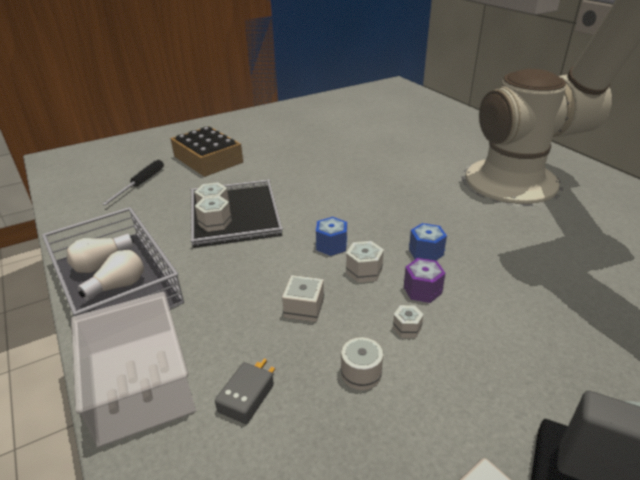

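View pics/wrist0.png

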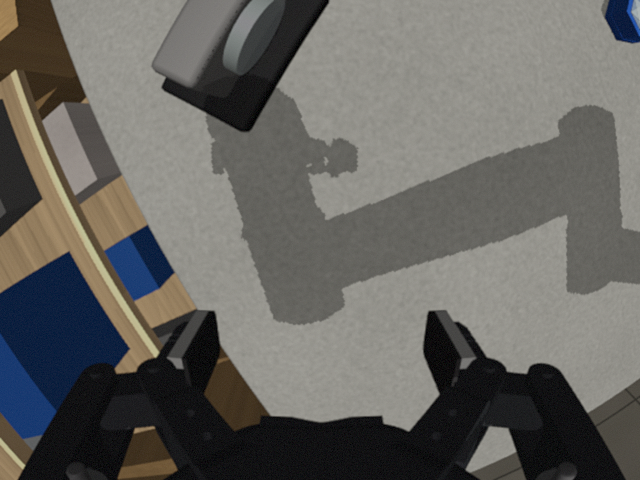

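The scene picture shows these candidates: a white hexagon at (365,258), a small white hexagon (408,319), a white square (303,295), a white round (362,361), blue hexagons (332,235) and (428,240), and a purple one (425,278). The tray pair is at (211,192) and (212,211). The wrist picture shows only bare counter. By the description I choose (365,258), and will check it by size in both views plus a crop.

```bash
cat > m.py <<'E'
from h import *
import sys,pickle
def tops(im,d,c,zlo=36,zhi=58):
    P=cloud(d,c); hsv=cv2.cvtColor(im,cv2.COLOR_BGR2HSV)
    m=((P[...,2]>zlo)&(P[...,2]<zhi)&(d>0)).astype(np.uint8)
    n,l,st,ce=cv2.connectedComponentsWithStats(m)
    for i in range(1,n):
        if st[i,4]<120 or st[i,4]>9000: continue
        q=P[l==i]; z=np.median(q[:,2]); q=q[abs(q[:,2]-z)<5]
        (x,y),(w,h),a=cv2.minAreaRect(q[:,:2].astype(np.float32))
        print(ce[i].round(0),st[i,4],'z',z.round(1),'c',round(x),round(y),'wh',round(w,1),round(h,1),'a',round(a,1))
if __name__=='__main__':
    for n in ['scene','side']:
        print(n); tops(*pickle.load(open(n+'0.pkl','rb'))[:3])
E
python3 m.py
python3 - <<'E'
import cv2
import numpy as np
a=cv2.imread('pics/scene0.png')[170:390,180:460]
b=cv2.imread('pics/side0.png')
cv2.imwrite('pics/crop0.png',np.vstack([cv2.resize(a,(480,377))[:], ])) 
E
```

```text
scene
[270.  67.] 3727 z 47.1 c 61 -974 wh 632.0 1724.6 a 66.9
[625.  93.] 235 z 47.3 c -607 -148 wh 12.7 96.0 a 1.4
[206. 144.] 1439 z 53.0 c 548 -468 wh 112.4 156.9 a 11.1
[514. 172.] 638 z 46.6 c 27 21 wh 63.8 125.7 a 35.8
[212. 200.] 965 z 49.7 c 626 -207 wh 120.4 64.1 a 73.1
[123. 237.] 308 z 43.5 c 796 -150 wh 122.4 260.5 a 38.7
[332. 228.] 593 z 45.8 c 472 4 wh 58.3 63.8 a 23.6
[429. 234.] 650 z 45.9 c 336 113 wh 63.0 57.0 a 72.9
[ 98. 250.] 955 z 47.5 c 848 -146 wh 105.8 35.3 a 15.6
[365. 253.] 728 z 45.9 c 463 100 wh 63.9 56.3 a 35.7
[111. 275.] 1077 z 47.2 c 847 -64 wh 104.2 32.8 a 11.7
[425. 272.] 853 z 45.9 c 408 192 wh 64.1 57.0 a 71.4
[303. 290.] 962 z 45.9 c 597 128 wh 55.5 54.0 a 47.7
[362. 355.] 1214 z 45.9 c 591 284 wh 55.6 54.8 a 46.4
[138. 407.] 1336 z 47.3 c 867 219 wh 5.0 120.2 a 84.8
[578. 468.] 632 z 49.2 c 485 531 wh 57.1 25.8 a 89.7
[485. 472.] 630 z 41.3 c 569 482 wh 25.7 52.2 a 61.3
side
[558.  35.] 783 z 46.6 c 2242 1757 wh 419.5 843.3 a 36.3
[321.  71.] 152 z 47.0 c 800 1269 wh 8.7 280.2 a 6.4
[ 36. 108.] 626 z 47.1 c -154 1139 wh 528.5 94.8 a 87.8
[172.
[... 209 characters left out ...]
2.9
[339. 181.] 271 z 42.2 c 593 280 wh 55.0 52.0 a 75.0
[484. 204.] 889 z 47.6 c 821 114 wh 97.6 198.6 a 31.4
[261. 210.] 430 z 42.6 c 410 188 wh 64.7 55.9 a 73.1
[365. 214.] 462 z 42.7 c 600 125 wh 57.2 52.7 a 46.9
[578. 266.] 1585 z 45.4 c 859 -88 wh 128.0 219.0 a 3.6
[299. 230.] 522 z 42.8 c 464 96 wh 62.8 57.5 a 38.8
[540. 278.] 640 z 41.0 c 837 -102 wh 139.3 244.8 a 4.6
[227. 236.] 564 z 42.7 c 338 110 wh 64.4 57.4 a 73.4
[540. 252.] 801 z 46.5 c 851 -83 wh 106.7 54.0 a 12.8
[317. 257.] 669 z 42.9 c 474 1 wh 57.8 62.6 a 27.0
[ 24. 310.] 812 z 45.9 c 50 -23 wh 93.0 22.5 a 65.7
[463. 323.] 2312 z 47.1 c 628 -209 wh 116.6 63.9 a 72.0
[495. 462.] 3718 z 53.4 c 542 -430 wh 111.1 65.7 a 11.4
```

View pics/side0.png

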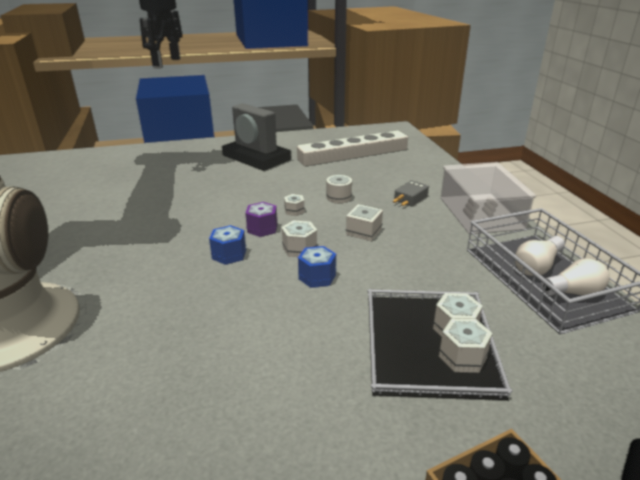

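```bash
python3 - <<'E'
from h import *
s=readout.read_state(); M=R.from_quat(s['ee_rot']).as_matrix(); print(M.round(3)); y=M[:,1]; print('jaw ang',np.degrees(np.arctan2(y[1],y[0])))
print(imaging.camera_info('wrist')['T_tool_cam'])
E
```

```text
[[-0.    -0.424 -0.906]
 [-0.001 -0.906  0.424]
 [-1.     0.001 -0.   ]]
jaw ang -115.08751325366158
[[ 4.16676050e-04 -3.04235574e-01  9.52596736e-01 -1.43154737e+02]
 [ 9.99999885e-01  3.53355832e-04 -3.24557681e-04  8.96269903e-01]
 [-2.37863620e-04  9.52596762e-01  3.04235686e-01 -7.90693511e+01]
 [ 0.00000000e+00  0.00000000e+00  0.00000000e+00  1.00000000e+00]]
```

Emit:
arm_command(
  increments=[
    [[0,0,0],[20,-45,0],0],
    [[0,0,0],[40,-90,0],0],
    [[0,0,0],[60,-135,0],0],
    [[0,0,0],[80,-180,0],0],
    [[0,0,0],[100,-225,0],0],
  ],
)

```text
clock: 0.7
position: [365.1, 338.8, 230.6]
ee_rot: [-0.69, 0.154, 0.69, 0.153]
contact_force: [1.8, 0.1, -0.1]
gripper_width: 85.3
```

Emit:
arm_command(
  increments=[
    [[0,0,0],[20,-45,0],0],
    [[0,0,0],[40,-90,0],0],
    [[0,0,0],[60,-135,-10],0],
    [[0,0,0],[80,-180,-20],0],
    [[0,0,0],[99,-225,-30],0],
  ],
)

```text
clock: 1.2
position: [464.3, 112.6, 200.8]
ee_rot: [0.691, -0.153, -0.69, -0.153]
contact_force: [0.8, 0.5, 0.2]
gripper_width: 85.5
```

```bash
cat > fit.py <<'E'
from h import *
from scipy.optimize import least_squares
# hexagon top fit: in top-height mask, find centre/yaw from boundary samples
def hexfit(pts,yaw0,af=56):
    h=cv2.convexHull(pts[:,:2].astype(np.float32))[:,0]
    # resample hull
    hh=np.vstack([h,h[:1]]);q=np.vstack([np.linspace(hh[i],hh[i+1],max(2,int(np.linalg.norm(hh[i+1]-hh[i])))) for i in range(len(h))])
    def res(p):
        d=q-p[:2];a=np.radians(p[2]+30+60*np.arange(6))
        return (d@np.c_[np.cos(a),np.sin(a)].T).max(1)-p[3]
    c0=q.mean(0)
    best=min((least_squares(res,[*c0,yaw0+k,af/2],loss='soft_l1') for k in (-20,-10,0,10,20)),key=lambda r:r.cost)
    return best.x,np.sqrt(np.mean(best.fun**2))
def look(tag,c0,r,zlo,yaw0):
    im,d,c,s=grab('wrist');P=cloud(d,c);print('tcp',s['position'].round(1))
    m=(np.hypot(P[...,0]-c0[0],P[...,1]-c0[1])<r)&(P[...,2]>zlo)&(P[...,2]<zlo+20)&(d>0)
    q=P[m];z=np.median(q[:,2]);q=q[abs(q[:,2]-z)<3]
    print('n',len(q),'z',z.round(1))
    x,e=hexfit(q,yaw0);print('ctr,yaw(corner),apothem',x.round(1),'rms',e.round(2))
    cv2.imwrite(f'pics/{tag}.png',im);np.savez(tag,im=im,d=d)
    return im,d,c,s,P
E
python3 -c "
from fit import *
look('w1',(463,98),45,36,37)"
```

```text
tcp [464.3 112.6 200.8]
n 3808 z 45.2
ctr,yaw(corner),apothem [464.5  97.1  36.6  28.1] rms 0.31
```

View pics/w1.png

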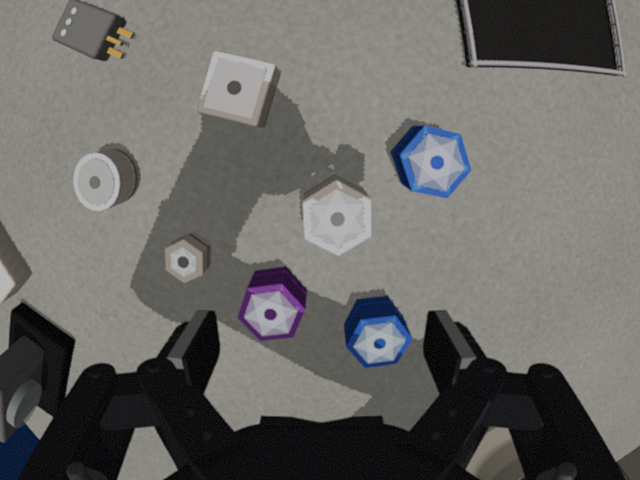

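The wrist view shows the chosen white hexagon at (337,218), with the small hexagon at (184,262) for comparison. It fits a 56 mm hexagon (apothem 28.1) centred at (464.5, 97.1) with corner yaw 36.6° and its top at about 45 mm. I'm going in to grasp it.

Emit:
arm_command(
  increments=[
    [[0,0,1.5],[0,-8,-20],0],
    [[0,0,1.5],[0,-15.5,-55],0],
    [[0,0,1.5],[0,-15.5,-90],0],
    [[0,0,1.5],[0,-15.5,-110],0],
    [[0,0,1.5],[0,-15.5,-110],0],
  ],
)

```text
clock: 1.75
position: [462.3, 90.4, 86.0]
ee_rot: [-0.689, 0.15, 0.695, 0.143]
contact_force: [0.4, -0.1, 0.5]
gripper_width: 85.4
```

```bash
python3 -c "
from fit import *
look('w2',(463,98),45,36,37)
M=R.from_quat(readout.read_state()['ee_rot']).as_matrix();print(M.round(3))"
```

```text
tcp [462.3  90.4  86. ]
n 8506 z 45.2
ctr,yaw(corner),apothem [464.4  97.2  36.6  28.3] rms 0.26
[[-0.007 -0.405 -0.914]
 [-0.006 -0.914  0.405]
 [-1.     0.008  0.004]]
```

Emit:
arm_command(
  increments=[
    [[0,0,0],[2.1,6.8,-5],0],
    [[0,0,0],[2.1,6.8,-20],0],
    [[0,0,0],[2.1,6.8,-40],0],
    [[0,0,0],[2.1,6.8,-50],0],
    [[0,0,0],[2.1,6.8,-50],0],
  ],
)

```text
clock: 2.3
position: [465.7, 98.2, 37.4]
ee_rot: [-0.69, 0.149, 0.694, 0.143]
contact_force: [0.3, 0.2, -0.2]
gripper_width: 85.4
```

```bash
python3 -c "
from fit import *
s=readout.read_state();print(s['position'],s['contact_force'],s['joint_vel']);M=R.from_quat(s['ee_rot']).as_matrix();print(M.round(3),np.degrees(np.arctan2(-M[1,1],-M[0,1])))"
```

```text
[465.73007703  98.22806669  37.43773632] [ 0.30567542  0.18288255 -0.15538353] [-0.00104869 -0.02538558  0.01872418  0.0090523  -0.01655924  0.00265551]
[[-0.008 -0.405 -0.914]
 [-0.007 -0.914  0.405]
 [-1.     0.009  0.004]] 66.11644897479295
```

Emit:
arm_command(
  increments=[
    [[0.4,-0.45,0.4],[-1.2,-1,-15],0],
    [[0.4,-0.45,0.4],[-1.2,-1,-30],0],
    [[0.4,-0.45,0.4],[-1.2,-1,-32],0],
    [[0.4,-0.45,0.4],[-1.2,-1,-32],0],
    [[0.4,-0.45,0.4],[-1.2,-1,-32],0.3],
  ],
)

```text
clock: 2.8
position: [465.4, 97.8, 6.5]
ee_rot: [0.693, -0.143, -0.692, -0.144]
contact_force: [1.0, 0.1, 1.7]
gripper_width: 73.2
```

Emit:
arm_command(
  increments=[
    [[0,0,0],[0,0,0],0.6],
    [[0,0,0],[0,0,0],1],
    [[0,0,0],[0,0,0],1],
    [[0,0,0],[0,0,0],1],
    [[0,0,0],[0,0,0],1],
  ],
)

```text
clock: 3.3
position: [466.5, 98.3, 7.7]
ee_rot: [0.694, -0.142, -0.691, -0.145]
contact_force: [-0.2, 0.3, 6.9]
gripper_width: 55.1
```

Emit:
arm_command(
  increments=[
    [[0,0,0],[0,0,10],1],
    [[0,0,0],[0,0,30],1],
    [[0,0,0],[0,0,60],1],
    [[0,0,0],[0,0,90],1],
    [[0,0,0],[0,0,90],1],
  ],
)

```text
clock: 3.8
position: [468.9, 99.5, 102.0]
ee_rot: [0.696, -0.14, -0.688, -0.146]
contact_force: [0.6, 0.6, -1.2]
gripper_width: 55.3
```

Emit:
arm_command(
  increments=[
    [[0,0,0],[10,-30,10],1],
    [[0,0,0],[20,-60,30],1],
    [[0,0,0],[30,-90,50],1],
    [[0,0,0],[35,-110,60],1],
    [[0,0,0],[35,-110,60],1],
  ],
)

```text
clock: 4.3
position: [504.5, -12.2, 162.9]
ee_rot: [0.697, -0.141, -0.688, -0.148]
contact_force: [-0.5, 0.6, -2.2]
gripper_width: 55.3
```

```bash
python3 - <<'E'
from fit import *
im,d,c,s=grab('wrist');P=cloud(d,c);print('tcp',s['position'].round(1),s['gripper_width'],s['contact_force'])
M=R.from_quat(s['ee_rot']).as_matrix();print(M.round(3),np.degrees(np.arctan2(-M[1,1],-M[0,1])))
cv2.imwrite('pics/w3.png',im)
np.savez('w3',im=im,d=d,P=P)
for n in ['scene','side']:
    i2,d2,c2,s2=grab(n);P2=cloud(d2,c2);np.savez(n+'3',im=i2,d=d2,P=P2);
E
```

```text
tcp [504.5 -12.2 162.9] 55.32487083441542 [-0.48356223  0.56738607 -2.2318709 ]
[[ 0.015 -0.4   -0.916]
 [ 0.007 -0.916  0.4  ]
 [-1.    -0.012 -0.011]] 66.42439393099086
```

View pics/w3.png

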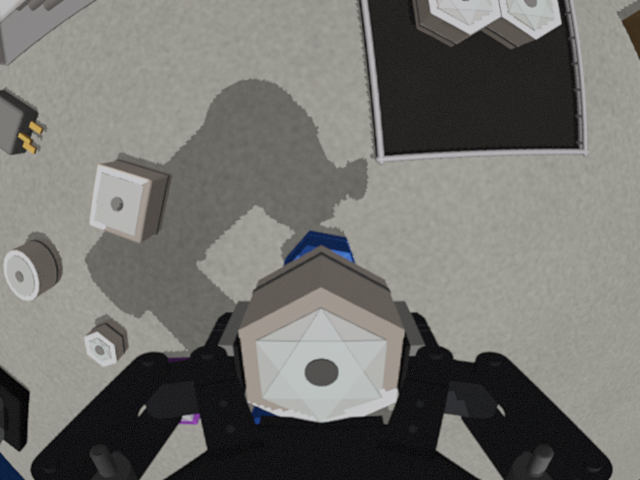

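Emit:
arm_command(
  increments=[
    [[0,0,0],[15,-35,0],1],
    [[0,0,0],[30,-80,0],1],
    [[0,0,0],[45,-120,0],1],
    [[0,0,0],[60,-150,0],1],
    [[-0.4,0.9,0],[68,-172,0],1],
  ],
)

```text
clock: 4.95
position: [570.8, -183.1, 159.4]
ee_rot: [-0.69, 0.144, 0.695, 0.143]
contact_force: [0.9, 0.5, -1.8]
gripper_width: 55.2
```

```bash
cat > meas.py <<'E'
from fit import *
def held(P,s):
    M=R.from_quat(s['ee_rot']).as_matrix();t=(P.reshape(-1,3)-s['position'])@M
    m=(np.hypot(t[:,1],t[:,2])<40)&(t[:,0]>-60)&(t[:,0]<-5)
    q=t[m];h,e=np.histogram(q[:,0],bins=np.arange(-60,-4,1));
    x0=e[h.argmax()]+.5;q=q[abs(q[:,0]-x0)<3]
    A=np.c_[q[:,1:],np.ones(len(q))];k=np.linalg.lstsq(A,q[:,0],rcond=None)[0]
    x0=np.median(q[:,0])
    f,e=hexfit(np.c_[q[:,1],q[:,2]],30)   # in tool y,z
    print('held top tool x',x0.round(1),'slope yz',k[:2].round(3),'fit(y,z,yaw,ap)',f.round(2),'rms',e.round(2),len(q))
    return x0,f,M
def lights(P,guess=((618,-235),(636,-181)),r=27):
    out=[]
    m=(P[...,2]>40)&(P[...,2]<60)&(np.hypot(P[...,0]-627,P[...,1]+208)<75)
    z=np.median(P[m][:,2]);m&=abs(P[...,2]-z)<4
    q=P[m][:,:2]
    # joint fit: split by row midline iteratively
    a=np.radians(72.5);u=np.array([np.cos(a),np.sin(a)]);mid=q.mean(0)
    for sg in(-1,1):
        qq=q[((q-mid)@u)*sg>0.5];f,e=hexfit(qq,42.5);out.append(f);print('light',f.round(1),'rms',e.round(2),len(qq),'z',z.round(1))
    A,B=np.array(out[0][:2]),np.array(out[1][:2]);w=B-A;print('sep',np.linalg.norm(w).round(1),'row dir',np.degrees(np.arctan2(w[1],w[0])).round(2))
    w/=np.linalg.norm(w);n=np.array([-w[1],w[0]]);mid=(A+B)/2  # n: -x side (left of +y)
    print('mid',mid.round(1),'notch48.5',(mid+48.5*n).round(1),'notch51',(mid+51*n).round(1))
    return A,B,mid,n
if __name__=='__main__':
    import sys
    im,d,c,s=grab('wrist');P=cloud(d,c)
    print('tcp',s['position'].round(1),s['gripper_width'].round(1),s['contact_force'].round(1))
    x0,f,M=held(P,s);print('tool x',M[:,0].round(4),'jaw',np.degrees(np.arctan2(-M[1,1],-M[0,1])).round(2))
    print('held centre world',(s['position']+M@[x0,f[0],f[1]]).round(1))
    cv2.imwrite(f'pics/{sys.argv[1]}.png',im);np.savez(sys.argv[1],im=im,d=d,P=P)
    lights(P)
    if len(sys.argv)>2:
        for n in('scene','side'):
            i,d,c,_=grab(n);print(n);lights(cloud(d,c))
E
python3 meas.py w4 x
```

```text
Traceback (most recent call last):
  File "meas.py", line 28, in <module>
    print('tcp',s['position'].round(1),s['gripper_width'].round(1),s['contact_force'].round(1))
                                       ^^^^^^^^^^^^^^^^^^^^^^^^
AttributeError: 'float' object has no attribute 'round'
```

```bash
sed -i "s/s\['gripper_width'\].round(1)/s['gripper_width']/" meas.py; python3 meas.py w4 x
```

```text
tcp [ 572.1 -185.2  159.2] 55.22629934555185 [ 3.3 -1.9 -0.4]
held top tool x -37.5 slope yz [-0.002 -0.014] fit(y,z,yaw,ap) [ 0.66  0.72 29.64 29.02] rms 3.93 17594
tool x [-0.0077 -0.002  -1.    ] jaw 66.52
held centre world [ 571.5 -185.5  196.7]
light [ 619.6 -236.2   42.9   28. ] rms 0.18 5686 z 49.2
light [ 636.6 -181.6   42.9   28.1] rms 0.15 5655 z 49.2
sep 57.2 row dir 72.7
mid [ 628.1 -208.9] notch48.5 [ 581.8 -194.4] notch51 [ 579.4 -193.7]
scene
light [ 618.2 -232.8   42.6   28.9] rms 1.29 367 z 49.8
light [ 635.5 -177.7   44.2   27.3] rms 1.43 395 z 49.8
sep 57.7 row dir 72.65
mid [ 626.8 -205.3] notch48.5 [ 580.5 -190.8] notch51 [ 578.2 -190.1]
side
light [ 619.2 -237.9   43.    27.5] rms 1.79 1069 z 47.2
light [ 636.3 -184.4   41.1   29.9] rms 1.3 960 z 47.2
sep 56.2 row dir 72.24
mid [ 627.7 -211.1] notch48.5 [ 581.5 -196.3] notch51 [ 579.2 -195.6]
```

View pics/w4.png

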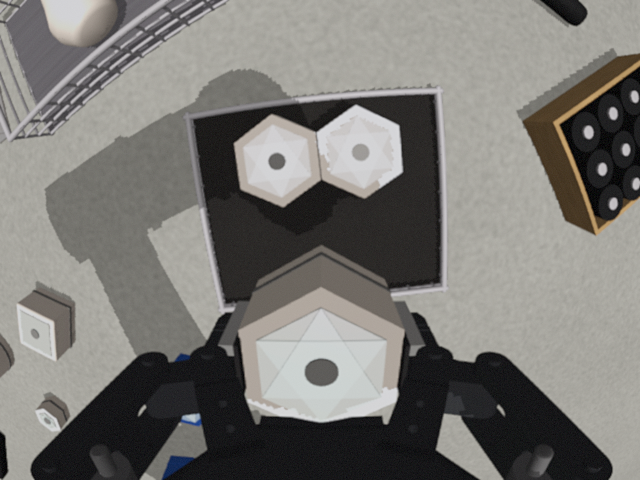

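```bash
python3 - <<'E'
from fit import *
D=np.load('w4.npz');P=D['P'];im=D['im'];s=readout.read_state()
M=R.from_quat(s['ee_rot']).as_matrix();t=(P-s['position'])@M
m=(abs(t[...,0]+37.5)<2)&(abs(t[...,1])<40)&(t[...,2]<0)&(t[...,2]>-45)
q=t[m][:,1:]
# front edges: for bins in y, min z
for sg in(-1,1):
    ys=np.arange(4,26,1.)*sg;z=[q[abs(q[:,0]-y)<.5][:,1].min() for y in ys]
    k=np.polyfit(ys,z,1);print(sg,'slope',k[0].round(3),'icpt',k[1].round(2),'resid',np.std(z-np.polyval(k,ys)).round(2))
E
```

```text
-1 slope -0.595 icpt -33.36 resid 0.15
1 slope 0.571 icpt -36.99 resid 0.19
```

Emit:
arm_command(
  increments=[
    [[0.1,-0.4,2],[1,-2,-10],1],
    [[0.1,-0.4,4],[2,-4,-30],1],
    [[0.1,-0.4,6.3],[3,-6,-55],1],
    [[0.1,-0.4,6.3],[4,-7.5,-75],1],
    [[0.1,-0.4,6.3],[4,-7.5,-80],1],
  ],
)

```text
clock: 5.65
position: [571.8, -187.1, 76.6]
ee_rot: [-0.697, 0.104, 0.702, 0.105]
contact_force: [-0.2, -0.1, -1.0]
gripper_width: 55.6
```

Emit:
arm_command(
  increments=[
    [[0,0,0],[0,0,0],1],
    [[0,0,0],[0,0,0],1],
    [[0,0,0],[0,0,0],1],
    [[0,0,0],[0,0,0],1],
    [[0,0,0],[0,0,0],1],
  ],
)

```text
clock: 6.15
position: [572.2, -187.1, 77.4]
ee_rot: [-0.697, 0.104, 0.701, 0.105]
contact_force: [0.7, -0.2, -1.8]
gripper_width: 55.1
```

```bash
cat > near.py <<'E'
from meas import *
def front(P,s,x0):
    M=R.from_quat(s['ee_rot']).as_matrix();t=(P-s['position'])@M
    m=(abs(t[...,0]-x0)<1.5)&(abs(t[...,1])<40)&(t[...,2]<0)&(t[...,2]>-45)
    q=t[m][:,1:];K=[]
    for sg in(-1,1):
        ys=np.arange(6,25,1.)*sg;z=np.array([q[abs(q[:,0]-y)<.5][:,1].min() for y in ys]);k=np.polyfit(ys,z,1);K.append(k)
    print('edges',np.round(K,3).tolist())
    yaw=(np.degrees(np.arctan(K[0][0]))+30+np.degrees(np.arctan(K[1][0]))-30)/2
    y=(K[1][1]-K[0][1])/(K[0][0]-K[1][0]);z=np.polyval(K[0],y)+32.33
    return M,y,z,yaw
im,d,c,s=grab('wrist');P=cloud(d,c);x0,f,M=held(P,s)
M,y,z,yaw=front(P,s,x0);C=s['position']+M@[x0,y,z]
print('tcp',s['position'].round(1),'w',round(s['gripper_width'],1),'F',s['contact_force'].round(1),'toolx',M[:,0].round(4),'jaw',np.degrees(np.arctan2(-M[1,1],-M[0,1])).round(2))
print('held offset yz',round(y,2),round(z,2),'edge yaw',round(yaw,2),'centre',C.round(1))
A,B,mid,n=lights(P)
r=C[:2]-mid;print('rel to mid: along n',(r@n).round(2),'along row',(r@[n[1],-n[0]]).round(2),'dists',np.linalg.norm(C[:2]-A).round(1),np.linalg.norm(C[:2]-B).round(1))
cv2.imwrite(f'pics/{sys.argv[1]}.png',im) if (sys:=__import__('sys')) else 0
E
python3 near.py w5
```

```text
held top tool x -37.5 slope yz [-0.002 -0.015] fit(y,z,yaw,ap) [ 1.11  0.82 31.82 28.98] rms 4.15 17580
edges [[-0.58, -31.08], [0.571, -32.052]]
tcp [ 572.2 -187.1   77.4] w 55.1 F [ 0.7 -0.2 -1.8] toolx [-0.0058  0.0027 -1.    ] jaw 72.97
held offset yz 0.84 0.76 edge yaw -0.21 centre [ 571.4 -187.8  114.9]
light [ 619.5 -236.2   42.4   28.3] rms 0.14 11821 z 49.2
light [ 636.7 -181.5   42.5   28.1] rms 0.2 11972 z 49.2
sep 57.4 row dir 72.61
mid [ 628.1 -208.8] notch48.5 [ 581.8 -194.3] notch51 [ 579.4 -193.6]
rel to mid: along n 60.36 along row 3.14 dists 68.2 65.5
```

View pics/w5.png

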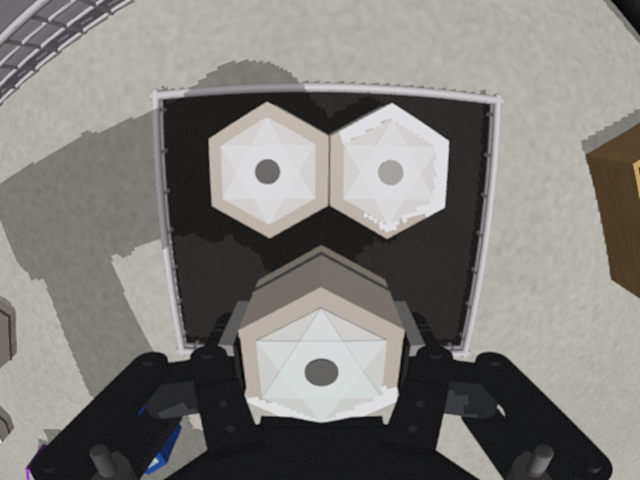

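Emit:
arm_command(
  increments=[
    [[-0.1,-0.3,0],[3,-3,0],1],
    [[-0.1,-0.3,0],[6,-5.5,-5],1],
    [[-0.1,-0.3,0],[7,-5.5,-10],1],
    [[-0.1,-0.3,0],[7,-5.5,-12],1],
    [[-0.1,-0.3,0],[7,-5.5,-12],1],
  ],
)

```text
clock: 6.7
position: [578.5, -192.6, 64.3]
ee_rot: [-0.698, 0.105, 0.7, 0.105]
contact_force: [0.2, -0.3, -2.2]
gripper_width: 54.8
```

```bash
python3 near.py w6
```

```text
held top tool x -37.5 slope yz [-0.002 -0.015] fit(y,z,yaw,ap) [ 0.89  0.85 27.92 29.09] rms 4.05 17599
edges [[-0.568, -31.0], [0.569, -32.127]]
tcp [ 578.5 -192.6   64.3] w 54.8 F [ 0.2 -0.3 -2.2] toolx [-0.0027  0.0012 -1.    ] jaw 72.95
held offset yz 0.99 0.77 edge yaw 0.0 centre [ 577.6 -193.4  101.8]
light [ 619.5 -236.4   42.7   28.2] rms 0.15 13477 z 49.3
light [ 636.6 -181.6   42.3   28.2] rms 0.2 13493 z 49.3
sep 57.4 row dir 72.69
mid [ 628.1 -209. ] notch48.5 [ 581.8 -194.5] notch51 [ 579.4 -193.8]
rel to mid: along n 52.8 along row -0.13 dists 60.0 60.2
```

Emit:
arm_command(
  increments=[
    [[0,-0.15,0],[0,0,-12],1],
    [[0,-0.15,0],[0,0,-24],1],
    [[0,-0.15,0],[0,0,-36],1],
    [[0,-0.15,0],[0,0,-46],1],
    [[0,-0.15,0],[0,0,-50],1],
  ],
)

```text
clock: 7.25
position: [577.7, -192.5, 12.7]
ee_rot: [-0.698, 0.104, 0.7, 0.105]
contact_force: [-0.2, -0.2, -1.7]
gripper_width: 55.2
```

```bash
python3 near.py w7
```

```text
held top tool x -37.3 slope yz [-0.002 -0.028] fit(y,z,yaw,ap) [ 0.38 -6.44  1.54 33.98] rms 1.82 21505
edges [[0.0, -44.927], [-0.003, -44.862]]
tcp [ 577.7 -192.5   12.7] w 55.2 F [-0.2 -0.2 -1.7] toolx [-0.0025  0.0014 -1.    ] jaw 72.95
held offset yz 16.94 -12.59 edge yaw -0.08 centre [ 584.9 -212.5   49.9]
light [ 603.8 -230.1   75.9   38.5] rms 9.77 35431 z 49.4
light [ 619.  -177.3   69.1   39. ] rms 9.97 35170 z 49.4
sep 54.9 row dir 73.86
mid [ 611.4 -203.7] notch48.5 [ 564.8 -190.2] notch51 [ 562.4 -189.5]
rel to mid: along n 23.02 along row -15.77 dists 25.8 49.0
```

View pics/w7.png

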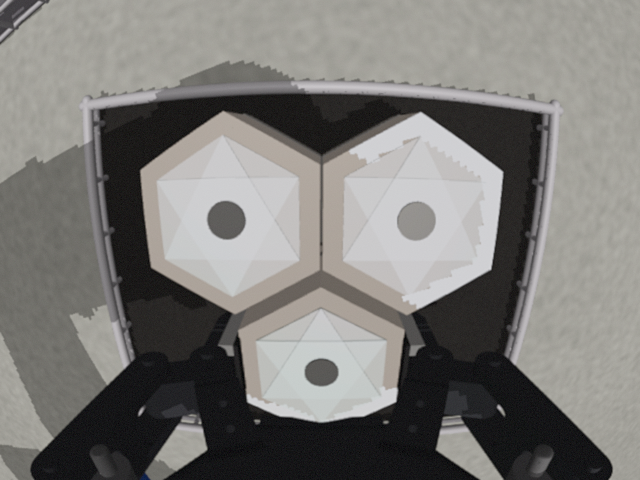

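The wrist view shows the spare at (321,372) centred under the notch at (321,272). Its top is about 1 mm above the others, and even gaps of 4–5 mm remain. I'll slide it in 3 mm, lower it 1 mm, check the force, then open.

Emit:
arm_command(
  increments=[
    [[0,-0.1,-0.2],[1,-0.3,0],1],
    [[0,-0.1,-0.2],[2,-0.6,0],1],
    [[0,-0.1,-0.2],[3,-0.9,0],1],
    [[0,-0.1,-0.2],[3,-0.9,-0.7],1],
    [[0,-0.1,-0.2],[3,-0.9,-1],1],
  ],
)

```text
clock: 7.8
position: [581.0, -193.4, 12.0]
ee_rot: [-0.699, 0.106, 0.699, 0.107]
contact_force: [-0.8, 0.6, -1.6]
gripper_width: 55.1
```

Emit:
arm_command(
  increments=[
    [[0,0,0],[0.3,0,-0.5],1],
    [[0,0,0],[0.3,0,-0.5],0.8],
    [[0,0,0],[0.3,0,-0.5],0.3],
    [[0,0,0],[0.3,0,-0.5],0.1],
    [[0,0,0],[0.3,0,-0.5],0],
  ],
)

```text
clock: 8.3
position: [581.6, -193.5, 11.6]
ee_rot: [0.699, -0.106, -0.699, -0.107]
contact_force: [-0.8, -0.5, -0.1]
gripper_width: 84.8
```

Emit:
arm_command(
  increments=[
    [[0,0,0],[0,0,0],0],
    [[0,0,0],[0,0,0],0],
    [[0,0,0],[0,0,10],0],
    [[0,0,0],[0,0,25],0],
    [[0,0,0],[0,0,45],0],
  ],
)

```text
clock: 8.8
position: [581.2, -193.4, 56.9]
ee_rot: [-0.699, 0.106, 0.7, 0.106]
contact_force: [0.2, 0.0, -0.3]
gripper_width: 85.5
```

Emit:
arm_command(
  increments=[
    [[0,0,0],[-10,3,30],0],
    [[0,0,0],[-20,6,60],0],
    [[0,0,0],[-30,9,90],0],
    [[0,0,0],[-40,12,110],0],
    [[0,0,0],[-40,12,110],0],
  ],
)

```text
clock: 9.3
position: [542.2, -181.6, 171.5]
ee_rot: [0.702, -0.105, -0.697, -0.106]
contact_force: [-0.2, -0.4, 0.5]
gripper_width: 85.3
```

```bash
cat > fin.py <<'E'
from fit import *
im,d,c,s=grab('wrist');P=cloud(d,c);print(s['clock'],s['position'].round(1))
F=[]
for g in((619.5,-236.3),(636.6,-181.6),(580,-193.5)):
    m=(P[...,2]>40)&(P[...,2]<60)&(np.hypot(P[...,0]-g[0],P[...,1]-g[1])<32.5)
    z=np.median(P[m][:,2]);q=P[m&(abs(P[...,2]-z)<3)]
    # keep points nearer to this light than to the others
    G=np.array([(619.5,-236.3),(636.6,-181.6),(580,-193.5)]);D=np.linalg.norm(q[:,None,:2]-G,axis=2)
    q=q[D.min(1)>=np.linalg.norm(q[:,:2]-g,axis=1)-.01]
    k=np.linalg.lstsq(np.c_[q[:,:2]-g,np.ones(len(q))],q[:,2],rcond=None)[0]
    f,e=hexfit(q,42.5);F.append(f);print(f.round(1),'rms',e.round(2),'z',z.round(1),'slope',k[:2].round(3))
F=np.array(F);print([np.linalg.norm(F[i,:2]-F[j,:2]).round(1) for i,j in((0,1),(0,2),(1,2))])
cv2.imwrite('pics/fin.png',im)
E
python3 fin.py
```

```text
9.3 [ 542.2 -181.6  171.5]
[ 619.4 -236.4   42.5   28. ] rms 0.27 z 49.2 slope [0.001 0.   ]
[ 636.5 -181.4   42.6   28. ] rms 0.21 z 49.2 slope [-0.001  0.001]
[ 579.4 -194.    43.6   28.1] rms 0.3 z 49.2 slope [-0.001  0.001]
[np.float64(57.5), np.float64(58.2), np.float64(58.5)]
```

View pics/fin.png

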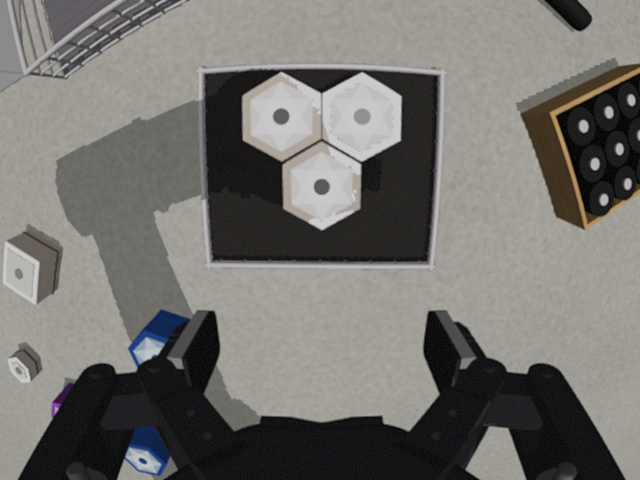

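The final view shows all three lights close-packed: the spare at (321,187), the tray pair at (281,116) and (362,116). All tops are level.

```bash
python3 -c "
from bench import arm
print(arm.job_done())"
```

```text
the job is handed in; nothing more can be done
None
```

The spare white 56 mm hexagonal light is standing flat in the notch of the tray, and I handed the job in at about 9.4 s. I gripped it across two flats, lowered it about 4 mm clear of the pair, slid it in, set it on the floor and released it there.

The last wrist-camera check, taken after release, showed:
- **Position:** the spare's centre is 58.2 mm and 58.5 mm from the two tray lights (limit 68).
- **Alignment:** its flats are about 1° off theirs (limit 12°).
- **Height and tilt:** its top is at 49.2 mm, the same as both tray lights, with no measurable tilt.
- **Tray pair:** they stand 57.5 mm apart and moved less than about 0.3 mm, which is within the measuring noise.

Two readings disagreed along the way:
- **Fixed cameras:** they placed the tray pair 2–4 mm differently from the wrist camera in y. I used the wrist camera throughout.
- **Automatic fit at the last look before release:** it failed because all the tops were level and merged into one shape. I judged that step from the picture and the arm's own position instead.

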